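# Flick the marking wheel and brake it on its red mark

### The job

Check that the marking wheel runs free and park it: flick its upright knob with a fingertip so that the wheel spins anticlockwise (seen from above) on its own, and let the red mark run past the yellow pointer at least once untouched. Then, at any later pass and while the wheel is still turning, brake it by pressing a fingertip on the flat white top near the rim, not by blocking the knob, so that the first place it stops is with the pointer pointing into the red mark. The program finishes while the fingertip still holds the wheel there; leave the jar, screwdriver and tray where they are.

Things in the scene. Friction and masses are not known exactly. Their poses are not given: they have to be found in the camera images.
- fixture: Fixture bolted to the bench: grey base plate 340 x 200 x 15 mm, pillar, the wheel on top, a yellow pointer on a dark post. Origin on the bench under the wheel's axis; z up, x runs level from the axis towards the pointer. The post spans 157 to 187 mm from the axis, 30 mm wide; the pointer ends 140 mm from the axis, its top 67 mm above the bench.
- wheel (a joint): Angle of the white wheel about its vertical axis, rad, growing anticlockwise seen from above, no stops, counting on over several turns. 0 and every 6.283 more: red mark exactly at the pointer. Starts between -4.6 and -1.6. Easy bearing: left alone it loses roughly 0.02 rad/s plus a twelfth of its speed each second (2 rad/s runs on for two turns or more, 1 rad/s about one). A few newtons of finger on its top stop it at once.
- hub (a point): Point on the wheel's axis at the height of its flat top, 57 mm above the bench. The wheel: diameter 260 mm, 12 mm thick, plastic, about 0.65 kg, cannot be lifted off. A steel hub cap, radius 22 mm, stands 6 mm higher; a spectacle front lying 30 to 85 mm from the axis is a 2 mm inlay. The top is flat and clear from 85 to 130 mm from the axis.
- mark (a point): Middle of the red mark's outer edge: on the wheel's top at the rim, 130 mm from the axis. The red mark is a band on the flat top, 93 to 129 mm from the axis and about 56 mm wide along the rim (28 mm to each side of this point). It turns with the wheel.
- pointer (a point): Fixed point that the yellow pointer indicates: at the height of the wheel's top, 130 mm from the axis on the fixture's x axis, 10 mm inside the pointer's end.
- knob: Blue upright knob on the wheel, a sleeve that turns on its own pin: cylinder of diameter 22 mm, 37 mm tall, its top 94 mm above the bench. Origin at the centre of its foot on the wheel's top, 70 mm from the axis and 2.4 rad anticlockwise of the red mark. It turns with the wheel.
- jar: Closed jar, 60 mm diameter, 75 mm tall, standing loose beside the fixture; origin under its centre. Not to be disturbed.
- screwdriver: Screwdriver lying loose on the bench along its x axis, under 40 mm high; origin under its middle. Not to be disturbed.
- tray: White open tray 170 x 120 x 40 mm, loose on the bench; origin under its centre. Not to be disturbed.

How it is judged (in metres and radians):
On the way, in this order (a step that is already met when the one before it is completed fails the run):
1. the wheel spins anticlockwise on its own, faster than 0.8 rad/s and touched by nothing (contact force between each of the fingers, the arm and fixture below 0.05 N and velocity of joint wheel above 0.8 rad/s and horizontal distance between mark and pointer above 0.04 m), for 0.1 s.
2. the red mark runs past the pointer untouched (contact force between each of the fingers, the arm and fixture below 0.05 N and velocity of joint wheel above 0.1 rad/s and horizontal distance between mark and pointer below 0.028 m and value of joint wheel above -0.5 rad).
3. at a later pass a finger brakes it to a stop with the pointer in the red mark (contact force between the fingers and fixture above 0.3 N and horizontal distance between mark and pointer below 0.028 m and velocity of joint wheel between -0.05 and 0.05 rad/s and value of joint wheel above 3 rad), for 0.1 s.
At the end, for the whole second after the job is handed in: The wheel is still (under 0.05 rad/s) after at least one free pass of the mark, the rim point of the red mark within 28 mm of the pointer's point, a finger still pressing on the wheel (over 0.3 N), and jar, screwdriver and tray within 20 mm of where they stood (all of step 3 and distance of each of jar, screwdriver, tray from where it was at the start of the episode below 0.02 m); the arm keeps its last pose, push and grip.
It fails at once if after its free pass the wheel comes to a stop (or turns back) with the pointer outside the red mark (value of joint wheel above 0.4 rad and velocity of joint wheel below 0.03 rad/s and horizontal distance between mark and pointer above 0.028 m).
It fails at once if after its free pass the knob is touched or blocked (value of joint wheel above 0.4 rad and contact force between the fingers and knob above 0.3 N).
It fails at once if the jar is lifted or pushed away (distance of jar from where it was at the start of the episode above 0.02 m).
It fails at once if the screwdriver is lifted or pushed away (distance of screwdriver from where it was at the start of the episode above 0.02 m).
It fails at once if the tray is lifted or pushed away (distance of tray from where it was at the start of the episode above 0.02 m).
It also fails if it takes over 67 s, if anything falls off the work surface, if the arm or the gripper's body presses on something with over 40 N, if the wrist force passes 120 N, or if a joint passes its speed limit or range.

### The arm

A 6-joint arm with a two-finger parallel gripper is mounted at the origin on the work surface. World frame = base frame: x ahead of the robot, y to its left, z up, the work surface at z = 0. Lengths are in mm, angles in degrees, forces in N, time in s.
With the tool pointing down it reaches from about 375 to 900 mm from the base axis. Payload 3.1 kg.
Tool frame: the origin (TCP) lies on the centre line of the jaws, within the pads' length; the fingertips stand 11 mm ahead of it and the grasp point (between the pads) lies 8 mm behind it; z points along the fingers, y is the line along which they close (so a half turn about z gives the same grasp; the last joint's range is limited). The gripper opens to 87 mm and grips with 3 to 60 N. Pads are 19 mm wide; open, the fingers measure 117 mm over their backs; the gripper's body (75 mm by 190 mm) begins 51 mm behind the grasp point.
Start: joints at [64.486, 30.224, 82.088, -0, 67.689, -10.227], TCP at [164.738, 602.875, 233.548] pointing down, gripper open.
Joint ranges: [-176.69, 176.69], [-43.24, 126.21], [12.49, 139.97], [-82, 262], [0, 151.66], [-163.58, 163.58]. Speed limits (degrees/s): [159.86, 159.86, 180, 180, 180, 180].

### API

Orientations are given as [roll, pitch, yaw] about the fixed x, y, z axes, in that order (R = Rz(yaw) Ry(pitch) Rx(roll)).
In Python, from bench import sense, grab_frame, camera_info, finish_job gives the robot as it stands.
- The arm moves only by the tool carry_out, never from a script. Its argument "commands" is text: rows parted by semicolons, each of 7 numbers parted by spaces: the shift along the world's x, y, z in m, then the turn, a rotation vector about the world's x, y, z in rad, then the closure, from 0 (fully open) to 1 (shut). A call has 1 to 8 rows; each row is the pose to reach, as a shift and turn from the pose commanded when the call began; what a row does not reach only later rows make up. A row lasts 1/12 s, in which the tool goes at most 41.7 mm and 7.16 degrees, less where a joint would pass 70% of its speed; a pose out of reach is approached as far as the arm can. A call with a gripper value outside its range is refused whole. The fingers move at their own pace and stop on an object; "squeeze" is the grip in N (left out, the last holds). Time passes only in rows, so rows that repeat a pose let the fingers close. It gives the time, the measured TCP pose, the force, the opening and the grip force at its end, in the units of the state.
- sense(): the state, without advancing time (a new reading comes with each control period).
- grab_frame(name): name is "scene" or "top"; returns the picture (420x560x3 uint8, red, green, blue); there is no depth.
- camera_info(name): a dict with "camera_matrix" (3x3 intrinsics, pixels), "k1" (the pictures are not rectified: a ray, as slopes to the right and down, at radius r is drawn at 1 + k1 r^2 times it, then the intrinsics apply), "cam_to_world" (4x4, takes a point from camera to world coordinates). Camera axes: x right, y down, z forward; pixel columns grow to the right and rows downward; lengths in mm; the calibration is good to about 2 mm. A picture is of the moment at which its call begins. camera_info takes no time and is no camera call.
- finish_job(): hands the job in; it is judged then, once.
The state is a dict: "time_s": time; "q": joint angles; "joint_vel": joint speeds; "effort": joint torques, N m; "tool_pos": TCP position; "eef_rot": TCP orientation; "ft_force": force on the tool from outside, world axes, zero at the start; "torque": the same for the moment, N m; "gripper_width": finger opening in mm; "gripper_force": force on a finger pad.
Only numpy, scipy, OpenCV 4.12 (cv2) and the standard library are available. Lean on these libraries where they do the work, as an engineer would, in place of code of your own. Each camera call takes 0.05 s, during which the arm holds its last target. There are 200 camera calls.

## Working session

There is one attempt and no reset: what is moved stays moved. The work goes in short steps, Python scripts to look and compute and a tool call to move; the robot and the scene stay as the last step left them, time stands still between calls to the robot, and variables do not carry over. Pictures are saved under pics/ and viewed, at most 10 in all, crops included, and the job is handed in when it is done.

Besides the shell and the picture viewer there is one more tool, called in YAML: its name, and indented under it one key for each argument. carry_out: Moves the arm, as the interface text tells. Its arguments: {"type":"object","properties":{"commands":{"type":"string"},"squeeze":{"type":"number"}},"required":["commands"]}

```bash
mkdir -p pics; cat > h.py <<'E'
import numpy as np, cv2
from bench import sense, grab_frame, camera_info, finish_job
def ray(name,uv):
    c=camera_info(name);K=np.array(c["camera_matrix"],float);T=np.array(c["cam_to_world"],float)
    d=(np.linalg.inv(K)@np.array([uv[0],uv[1],1.]))[:2];s=d.copy()
    for _ in range(20): s=d/(1+c["k1"]*(s@s))
    return T[:3,3],T[:3,:3]@np.array([s[0],s[1],1])
def plane(name,uv,z):
    o,v=ray(name,uv);return (o+v*(z-o[2])/v[2])[:2]
def save(n,f): cv2.imwrite("pics/"+f,cv2.cvtColor(n,cv2.COLOR_RGB2BGR))
E
python3 - <<'E'
from h import *
for n in("scene","top"):
    im=grab_frame(n);save(im,n+"0.png");np.save(n+"0.npy",im)
    print(n,np.round(camera_info(n)["cam_to_world"],2).tolist())
s=sense();print(s)
E
```

```text
scene [[0.69, 0.58, -0.44, 1233.45], [0.73, -0.55, 0.41, -614.68], [-0.0, -0.61, -0.8, 1233.69], [0.0, 0.0, 0.0, 1.0]]
top [[0.06, -0.98, 0.21, 380.6], [-1.0, -0.06, 0.02, -11.08], [-0.0, -0.21, -0.98, 988.85], [0.0, 0.0, 0.0, 1.0]]
{'time_s': 0.1, 'q': array([ 6.44869831e+01,  3.02737904e+01,  8.21474800e+01,  3.62920865e-04,
        6.76902052e+01, -1.02268655e+01]), 'joint_vel': array([ 0.06908198, -0.20985884, -0.28499965, -0.04687692,  0.13819409,
       -0.05867113]), 'effort': array([ 8.71186830e-05, -4.40988028e+01, -1.77151161e+01,  6.35224278e-02,
        5.33306727e-02, -3.37655672e-05]), 'tool_pos': array([164.46597224, 602.32291462, 232.67654199]), 'eef_rot': array([-1.79890355e+02, -2.01222163e-02,  1.64713691e+02]), 'ft_force': array([ 0.59492045,  0.28176293, -0.1260468 ]), 'torque': array([ 0.00781127,  0.00333217, -0.0352526 ]), 'gripper_force': 0.0, 'gripper_width': 87.2709792354598}
```

View pics/scene0.png

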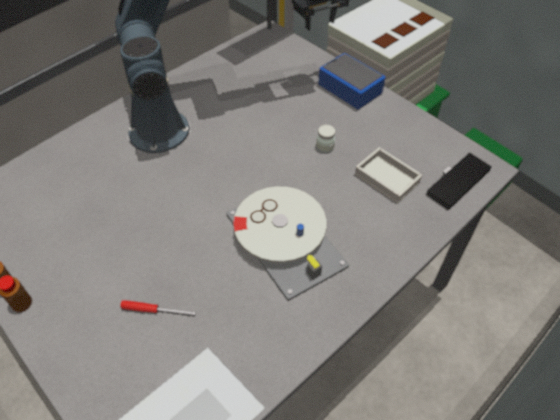

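View pics/top0.png

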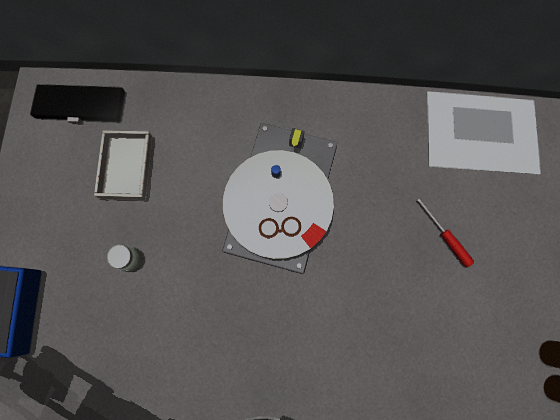

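Scene: wheel at about (280,222), red mark (240,223), pointer (314,264), knob (300,229). Top: wheel centre (278,203), mark (313,236), pointer (297,138), knob (276,171), with the jar at (123,258) and the screwdriver at (445,235), both well clear.

```bash
cat >> h.py <<'E'
def blob(m,x0,x1,y0,y1):
    k=np.zeros(m.shape,np.uint8);k[y0:y1,x0:x1]=m[y0:y1,x0:x1]
    n,l,st,c=cv2.connectedComponentsWithStats(k)
    if n<2: return None
    i=1+np.argmax(st[1:,4]);return l==i,c[i],st[i,4]
def masks(im):
    r,g,b=[im[...,i].astype(int) for i in range(3)]
    return dict(red=(r>120)&(g<80)&(b<80),blue=(b>90)&(r<80)&(b>g+40),yel=(r>120)&(g>110)&(b<80),white=(r>150)&(g>150)&(b>140))
E
python3 - <<'E'
from h import *
box=dict(scene=(220,340,170,290),top=(200,350,110,290))
for n in box:
    im=np.load(n+"0.npy");M=masks(im)
    m,c,a=blob(M["white"],*box[n])
    cs,_=cv2.findContours(m.astype(np.uint8),cv2.RETR_EXTERNAL,cv2.CHAIN_APPROX_NONE)
    P=cv2.convexHull(max(cs,key=len))[:,0].astype(float)
    X=np.array([plane(n,p,57) for p in P])
    A=np.c_[2*X,np.ones(len(X))];s=np.linalg.lstsq(A,(X**2).sum(1),rcond=None)[0]
    print(n,"hub",s[:2],"R",np.sqrt(s[2]+s[:2]@s[:2]))
    h=s[:2]
    for k,z in(("red",57),("blue",80),("yel",65)):
        m,c,a=blob(M[k],*box[n]);p=plane(n,c,z);d=p-h
        print(k,c,a,p,np.hypot(*d),np.degrees(np.arctan2(d[1],d[0])))
E
```

```text
scene hub [562.14449252  18.42131866] R 160.89564110606693
red [239.2920354  223.05309735] 113 [522.50126722 -83.05146583] 108.94177942504321 -111.33951388850103
blue [299.73684211 227.15789474] 19 [659.88774019  16.52420044] 97.76165671385517 -1.1119256194617781
yel [312.23170732 261.31707317] 82 [753.87266208 -30.26162801] 197.81233606801263 -14.247247307413774
top hub [593.59667461   4.04199176] R 128.43139602154346
red [313.01234568 234.7962963 ] 324 [523.01637811 -81.3631545 ] 110.79538466435605 -129.57091862484455
blue [275.55172414 169.        ] 58 [667.00634036  13.70048202] 74.0423220833284 7.495338779290231
yel [295.7961165  136.75728155] 103 [755.25337901 -28.92124966] 164.98322752187326 -11.525119417099914
```

carry_out:
  commands: "0.26 -0.31 0 0 0 0.7 1;0.26 -0.31 0 0 0 0.7 1;0.26 -0.31 0 0 0 0.7 1;0.26 -0.31 0 0 0 0.7 1;0.26 -0.31 0 0 0 0.7 1;0.26 -0.31 0 0 0 0.7 1;0.26 -0.31 0 0 0 0.7 1;0.26 -0.31 0 0 0 0.7 1"
  squeeze: 10

```text
time_s: 0.77
tool_pos: [369.5, 358.1, 233.3]
eef_rot: [-180.0, -0.0, -155.1]
ft_force: [1.5, 1.1, -0.3]
gripper_width: 41.7
gripper_force: 0.0
```

carry_out:
  commands: "0.3 -0.37 0 0 0 0 1;0.3 -0.37 0 0 0 0 1;0.3 -0.37 0 0 0 0 1;0.3 -0.37 0 0 0 0 1;0.3 -0.37 0 0 0 0 1;0.3 -0.37 0 0 0 0 1;0.3 -0.37 0 0 0 0 1;0.3 -0.37 0 0 0 0 1"

```text
time_s: 1.43
tool_pos: [579.6, 98.9, 233.2]
eef_rot: [180.0, -0.0, -155.2]
ft_force: [0.7, 0.1, -0.1]
gripper_width: 0.7
gripper_force: 0.0
```

```bash
python3 - <<'E'
from h import *
s=sense();print(s["tool_pos"],s["eef_rot"],s["gripper_width"],s["q"])
E
```

```text
[579.57180079  98.86895621 233.16817902] [ 1.79967202e+02 -4.61584496e-02 -1.55206030e+02] 0.6717639336203182 [-1.20621194e+00  2.73977785e+01  8.75399857e+01  1.01894618e-02
  6.51181006e+01 -1.16004460e+02]
```

carry_out:
  commands: "0.095 -0.125 0 0 0 0 1;0.095 -0.125 0 0 0 0 1;0.095 -0.125 0 0 0 0 1;0.095 -0.125 0 0 0 0 1;0.095 -0.125 -0.06 0 0 0 1;0.095 -0.125 -0.1 0 0 0 1;0.095 -0.125 -0.13 0 0 0 1;0.095 -0.125 -0.13 0 0 0 1"

```text
time_s: 2.1
tool_pos: [667.5, -23.5, 94.6]
eef_rot: [179.4, -0.8, -155.2]
ft_force: [-2.6, -0.1, 0.0]
gripper_width: 0.4
gripper_force: 0.0
```

```bash
python3 - <<'E'
from h import *
im=grab_frame("top");save(cv2.resize(im[90:310,150:430],None,fx=2.5,fy=2.5),"t1.png")
s=sense();print(s["tool_pos"],s["eef_rot"],s["ft_force"])
h=np.array([593.6,4]);n=np.array([-.42,.908])
for f in(0,5,10,18,28,38,48,58): print(f,h+70*np.array([np.cos(np.radians(f)),np.sin(np.radians(f))])-26*n-s["tool_pos"][:2])
E
```

```text
[669.10856508 -23.50249357  97.25008348] [ 179.53112833   -0.63813275 -155.20132175] [-0.65541945 -0.40528825 -0.69657432]
0 [5.41143492 3.89449357]
5 [5.14506378 9.99539557]
10 [ 4.34797763 16.04986601]
18 [ 1.98539106 25.52568318]
28 [-2.78223358 36.75750297]
38 [-9.42781233 46.99079685]
48 [-17.74942264  55.91463136]
58 [-27.49421659  63.25786031]
```

View pics/t1.png

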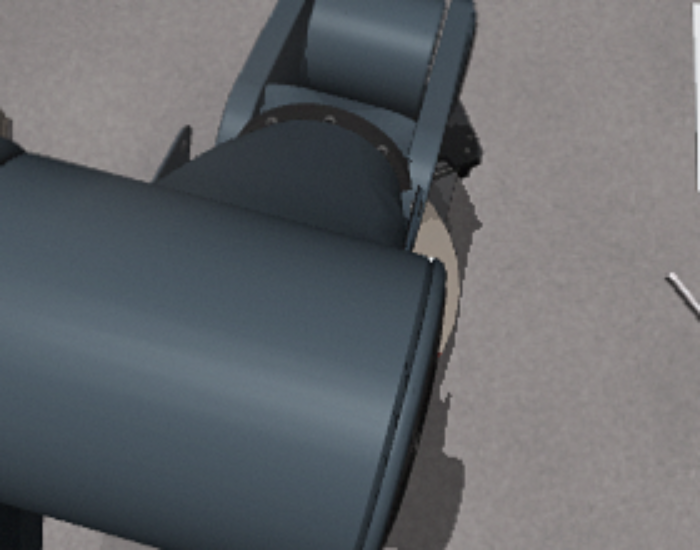

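The arm hides the wheel from the top camera, with only a strip at (440,270) of the crop showing. I'll rely on the scene camera. Next, lower and settle.

carry_out:
  commands: "0.002 0 -0.012 0 0 0 1;0.002 0 -0.012 0 0 0 1;0.002 0 -0.012 0 0 0 1;0.002 0 -0.012 0 0 0 1"

```text
time_s: 2.48
tool_pos: [677.6, -24.3, 94.2]
eef_rot: [-179.8, 0.2, -155.2]
ft_force: [0.4, -0.9, -0.4]
gripper_width: 0.6
gripper_force: 0.0
```

```bash
python3 - <<'E'
from h import *
im=grab_frame("scene");save(cv2.resize(im[150:310,190:380],None,fx=3.5,fy=3.5),"s1.png")
s=sense();print(s["tool_pos"],s["eef_rot"],s["ft_force"])
h=np.array([593.6,4]);n=np.array([-.42,.908])
for f in(0,5,10,18,28,38,48,58): print(f,h+70*np.array([np.cos(np.radians(f)),np.sin(np.radians(f))])-26*n-s["tool_pos"][:2])
E
```

```text
[677.44172515 -24.26061424  94.10274367] [-179.84745255    0.20502245 -155.15732967] [0.21457724 0.18374682 0.11299598]
0 [-2.92172515  4.65261424]
5 [-3.18809629 10.75351623]
10 [-3.98518244 16.80798668]
18 [-6.34776901 26.28380385]
28 [-11.11539365  37.51562363]
38 [-17.7609724   47.74891751]
48 [-26.08258271  56.67275202]
58 [-35.82737666  64.01598097]
```

View pics/s1.png

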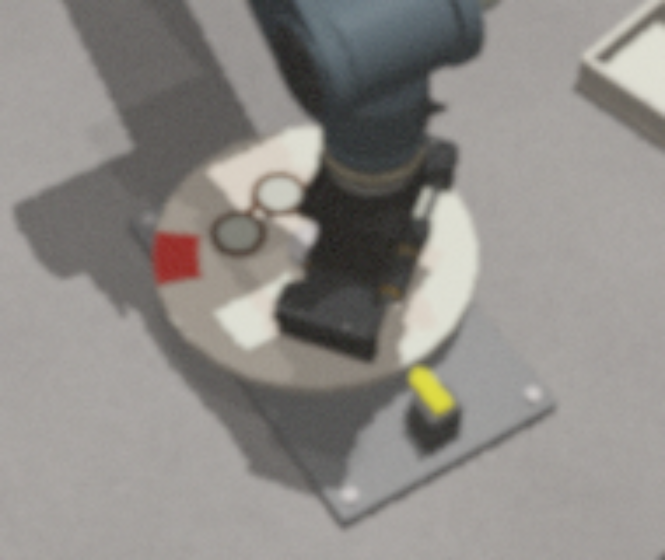

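The gripper stands beside the knob. The mark is still at crop (177,257), so the wheel hasn't moved. The scene camera keeps the mark and pointer in view. Lower a little more, then flick.

carry_out:
  commands: "-0.002 0 -0.012 0 0 0 1;-0.002 0 -0.012 0 0 0 1;-0.002 0 -0.012 0 0 0 1"

```text
time_s: 2.78
tool_pos: [673.0, -24.0, 79.0]
eef_rot: [179.9, -0.1, -155.2]
ft_force: [0.4, 0.5, 0.0]
gripper_width: 0.4
gripper_force: 0.0
```

carry_out:
  commands: "-0.001 0.008 0 0 0 0 1;-0.002 0.015 0 0 0 0 1;-0.004 0.023 0 0 0 0 1;-0.008 0.033 0 0 0 0 1;-0.014 0.044 0 0 0 0 1;-0.022 0.054 0 0 0 0 1;-0.031 0.062 0 0 0 0 1;-0.031 0.062 0.01 0 0 0 1"

```text
time_s: 3.45
tool_pos: [637.8, 40.8, 87.6]
eef_rot: [179.7, -0.4, -155.0]
ft_force: [-1.1, 0.5, -1.2]
gripper_width: 0.1
gripper_force: 0.0
```

```bash
cat > w.py <<'E'
from h import *
H=np.array([593.6,4.]);PA=-11.5
def ang(n):
    t=sense()["time_s"];im=grab_frame(n)
    box=dict(scene=(225,335,180,275),top=(215,340,145,265))[n]
    b=blob(masks(im)["red"],*box)
    if b is None or b[2]<30: return t,None,0,0,im
    d=plane(n,b[1],57)-H;return t,np.radians((np.degrees(np.arctan2(d[1],d[0]))-PA+180)%360-180),b[2],np.hypot(*d),im
if __name__=="__main__":
    for n in("scene","top","scene"):
        t,a,ar,r,im=ang(n);print(n,round(t,3),a,ar,r)
    s=sense();print(s["tool_pos"],s["ft_force"],s["time_s"])
E
python3 w.py
```

```text
scene 3.45 -1.0355159670208527 129 113.58762258785353
top 3.5 -0.9240413203789257 281 111.3739704372814
scene 3.55 -0.7934641806872482 140 112.90046687163294
[643.93471793  37.82011384  91.00088759] [-0.40341212 -0.45769163 -0.26314755] 3.6
```

carry_out:
  commands: "0 0 0.04 0 0 0 1;0 0 0.08 0 0 -0.1 1;-0.04 -0.01 0.08 0 0 -0.2 1;-0.08 -0.02 0.08 0 0 -0.3 1;-0.12 -0.03 0.08 0 0 -0.4 1;-0.157 -0.034 0.08 0 0 -0.4 1;-0.157 -0.034 0.08 0 0 -0.4 1;-0.157 -0.034 0.08 0 0 -0.4 1"

```text
time_s: 4.27
tool_pos: [483.8, 3.3, 169.9]
eef_rot: [180.0, -0.1, -178.2]
ft_force: [1.7, 0.4, -0.2]
gripper_width: 0.5
gripper_force: 0.0
```

```bash
python3 w.py
```

```text
scene 4.267 0.8590375145487175 99 112.16147216455396
top 4.317 0.9391602263957128 225 113.40087818624325
scene 4.367 1.0808518517871613 96 111.80560056258744
[488.43554031   2.96895935 170.22596744] [-3.3260428e-04 -3.6700638e-01  3.9549915e-01] 4.4167
```

carry_out:
  commands: "-0.003 0 -0.03 0 0 0 1;-0.003 0 -0.06 0 0 0 1;-0.003 0 -0.085 0 0 0 1;-0.003 0 -0.094 0 0 0 1;-0.003 0 -0.094 0 0 0 1;-0.003 0 -0.094 0 0 0 1;-0.003 0 -0.094 0 0 0 1;-0.003 0 -0.094 0 0 0 1"

```text
time_s: 5.08
tool_pos: [484.3, 3.6, 76.8]
eef_rot: [-180.0, 0.2, -178.1]
ft_force: [-0.9, -0.0, 0.4]
gripper_width: 0.4
gripper_force: 0.0
```

```bash
python3 w.py
```

```text
scene 5.083 2.6599217957071075 95 111.09778539418767
top 5.133 None 0 0
scene 5.183 2.854325118844717 103 110.44664926133696
[483.63431102   3.68497113  76.58442928] [-0.21280506  0.10711156  0.86753088] 5.2333
```

```bash
cat > trk.py <<'E'
import sys,json;from w import *
L=json.load(open("log.json")) if len(sys.argv)<2 else []
for n in ["scene"]*(30 if not L else int(8)):
    t,a,ar,r,_=ang(n)
    if a is not None and abs(r-111)<5:
        if L:
            g=L[-1][1]+1.6*(t-L[-1][0]) if len(sys.argv)<2 else L[-1][1]
            if len(L)>6:
                p=np.polyfit(*np.array(L[-6:]).T,1);g=np.polyval(p,t)-0.5*.15*(t-L[-1][0])**2
            a+=2*np.pi*round((g-a)/2/np.pi)
        L.append((t,float(a)))
json.dump(L,open("log.json","w"))
A=np.array(L);k=A[-8:];p=np.polyfit(k[:,0],k[:,1],1);print(A[0],A[-1],len(A),"w",p[0],"res",np.std(k[:,1]-np.polyval(p,k[:,0])))
E
python3 trk.py new; python3 - <<'E'
import json;print(json.load(open("log.json"))[::4])
E
```

```text
[5.2333     2.97054579] [6.6833     5.80714102] 29 w 1.8523774939958857 res 0.0011691863729173743
[[5.2333, 2.9705457892294715], [5.4833, 3.5310307553824054], [5.6833, 3.8838295657358475], [5.8833, 4.274686260736141], [6.0833, 4.679488671970082], [6.2833, 5.056282054839658], [6.4833, 5.439488666698641], [6.6833, 5.807141017227827]]
```

carry_out:
  commands: "0 0 0 0 0 0 1;0 0 0 0 0 0 1;0 0 0 0 0 0 1;0 0 0 0 0 0 1;0 0 0 0 0 0 1;0 0 0 0 0 0 1;0 0 0 0 0 0 1;0 0 0 0 0 0 1"

```text
time_s: 7.4
tool_pos: [482.9, 3.8, 75.5]
eef_rot: [-180.0, 0.0, -178.1]
ft_force: [0.5, -0.2, 0.4]
gripper_width: 0.6
gripper_force: 0.0
```

carry_out:
  commands: "0 0 0 0 0 0 1;0 0 0 0 0 0 1;0 0 0 0 0 0 1;0 0 0 0 0 0 1;0 0 0 0 0 0 1;0 0 0 0 0 0 1;0 0 0 0 0 0 1;0 0 0 0 0 0 1"

```text
time_s: 8.07
tool_pos: [482.9, 3.8, 75.6]
eef_rot: [-180.0, 0.0, -178.1]
ft_force: [0.1, -0.1, -0.7]
gripper_width: 0.4
gripper_force: 0.0
```

```bash
cat > fit.py <<'E'
import json,numpy as np
from scipy.optimize import least_squares
from scipy.integrate import solve_ivp
A=np.array(json.load(open("log.json")));t0=A[0,0]
def sim(p,t):
    k,c=p[2],p[3];e=np.exp(-k*(t-t0));return p[0]+(p[1]+c/k)*(1-e)/k-c/k*(t-t0)
f=lambda p:np.r_[(sim(p,A[:,0])-A[:,1])/.03,(p[2]-1/12)/.01,(p[3]-.02)/.005]
p=least_squares(f,[A[0,1],2,.083,.02]).x
w=lambda t:(p[1]+p[3]/p[2])*np.exp(-p[2]*(t-t0))-p[3]/p[2]
T=np.arange(A[-1,0],A[-1,0]+40,.005);T=T[w(T)>0];S=sim(p,T)
print(p,"rms",np.std(sim(p,A[:,0])-A[:,1]),"now",A[-1],w(A[-1,0]),"stop at",S[-1])
for m in range(1,5):
    if S[0]<2*np.pi*m<S[-1]: t=np.interp(2*np.pi*m,S,T);print(m,"pass t",t,"w",w(t))
E
python3 trk.py; python3 fit.py
```

```text
[5.2333     2.97054579] [8.4167     8.80449136] 37 w 1.662580853373065 res 0.0027938063086855396
[2.96022493 2.09302865 0.07603709 0.01899233] rms 0.020372536051704446 now [8.4167     8.80449136] 1.589353124528191 stop at 23.1331897457533
2 pass t 11.086707845215606 w 1.251435392308395
3 pass t 17.903574411088904 w 0.6442120456037114
```

carry_out:
  commands: "0 0 0 0 0 0 1;0 0 0 0 0 0 1;0 0 0 0 0 0 1;0 0 0 0 0 0 1;0 0 0 0 0 0 1;0 0 0 0 0 0 1;0 0 0 0 0 0 1;0 0 0 0 0 0 1"

```text
time_s: 9.13
tool_pos: [482.9, 3.8, 75.6]
eef_rot: [-180.0, 0.0, -178.1]
ft_force: [-0.0, 0.4, -0.4]
gripper_width: 0.4
gripper_force: 0.0
```

carry_out:
  commands: "0 0 0 0 0 0 1;0 0 0 0 0 0 1;0 0 0 0 0 0 1;0 0 0 0 0 0 1;0 0 0 0 0 0 1;0 0 0 0 0 0 1;0 0 0 0 0 0 1;0 0 0 0 0 0 1"

```text
time_s: 9.8
tool_pos: [482.9, 3.8, 75.6]
eef_rot: [-180.0, -0.0, -178.1]
ft_force: [-0.1, -0.2, 0.9]
gripper_width: 0.3
gripper_force: 0.0
```

carry_out:
  commands: "0 0 0 0 0 0 1;0 0 0 0 0 0 1;0 0 0 0 0 0 1;0 0 0 0 0 0 1;0 0 0 0 0 0 1;0 0 0 0 0 0 1;0 0 0 0 0 0 1;0 0 0 0 0 0 1"

```text
time_s: 10.47
tool_pos: [482.9, 3.8, 75.6]
eef_rot: [-180.0, -0.0, -178.1]
ft_force: [0.1, 0.9, 0.3]
gripper_width: 0.8
gripper_force: 0.0
```

```bash
python3 trk.py; python3 trk.py; python3 fit.py
```

```text
[5.2333     2.97054579] [10.8167     12.26585323] 45 w 1.2976996633161924 res 0.0025067718942319533
[5.2333     2.97054579] [11.2167     12.77740083] 53 w 1.2762381665791576 res 0.0018510899800290306
[2.96419853 2.08311713 0.07298964 0.01843003] rms 0.017042304730363257 now [11.2167     12.77740083] 1.2566543296783874 stop at 23.808222078814975
3 pass t 17.577409054317723 w 0.6961482250285467
```

carry_out:
  commands: "0 0 0 0 0 0 1;0 0 0 0 0 0 1;0 0 0 0 0 0 1;0 0 0 0 0 0 1;0 0 0 0 0 0 1;0 0 0 0 0 0 1;0 0 0 0 0 0 1;0 0 0 0 0 0 1"

```text
time_s: 11.93
tool_pos: [482.9, 3.8, 75.6]
eef_rot: [-180.0, 0.0, -178.1]
ft_force: [-0.5, 0.7, 0.2]
gripper_width: 0.7
gripper_force: 0.0
```

carry_out:
  commands: "0 0 0 0 0 0 1;0 0 0 0 0 0 1;0 0 0 0 0 0 1;0 0 0 0 0 0 1;0 0 0 0 0 0 1;0 0 0 0 0 0 1;0 0 0 0 0 0 1;0 0 0 0 0 0 1"

```text
time_s: 12.6
tool_pos: [482.9, 3.8, 75.6]
eef_rot: [-180.0, 0.0, -178.1]
ft_force: [0.4, 0.1, 0.8]
gripper_width: 0.5
gripper_force: 0.0
```

carry_out:
  commands: "0 0 0 0 0 0 1;0 0 0 0 0 0 1;0 0 0 0 0 0 1;0 0 0 0 0 0 1;0 0 0 0 0 0 1;0 0 0 0 0 0 1;0 0 0 0 0 0 1;0 0 0 0 0 0 1"

```text
time_s: 13.27
tool_pos: [482.9, 3.8, 75.6]
eef_rot: [-180.0, -0.0, -178.1]
ft_force: [0.5, -1.0, 0.2]
gripper_width: 0.6
gripper_force: 0.0
```

carry_out:
  commands: "0 0 0 0 0 0 1;0 0 0 0 0 0 1;0 0 0 0 0 0 1;0 0 0 0 0 0 1;0 0 0 0 0 0 1;0 0 0 0 0 0 1;0 0 0 0 0 0 1;0 0 0 0 0 0 1"

```text
time_s: 13.93
tool_pos: [483.0, 3.8, 75.6]
eef_rot: [-180.0, 0.0, -178.1]
ft_force: [0.9, 0.2, -0.2]
gripper_width: 0.5
gripper_force: 0.0
```

carry_out:
  commands: "0 0 0 0 0 0 1;0 0 0 0 0 0 1;0 0 0 0 0 0 1;0 0 0 0 0 0 1;0 0 0 0 0 0 1;0 0 0 0 0 0 1;0 0 0 0 0 0 1;0 0 0 0 0 0 1"

```text
time_s: 14.6
tool_pos: [482.9, 3.8, 75.6]
eef_rot: [180.0, -0.0, -178.1]
ft_force: [0.4, 0.5, -0.2]
gripper_width: 0.4
gripper_force: 0.0
```

```bash
sed -i 's/p=np.polyfit(\*np.array(L\[-6:\]).T,1);g=.*/p=np.polyfit(*np.array(L[-6:]).T,1);dt=t-L[-1][0];g=L[-1][1]+p[0]*dt*(1-.04*dt)/; ' trk.py; python3 trk.py; python3 fit.py
```

```text
[5.2333     2.97054579] [14.95       16.77331483] 61 w 0.8998671308240704 res 0.0015532891207108276
[2.96540331 2.08114982 0.07283199 0.01807571] rms 0.015895463626085297 now [14.95       16.77331483] 0.8996720105211207 stop at 23.909837592860015
3 pass t 17.55016605392461 w 0.7016392749055166
```

carry_out:
  commands: "0 0 -0.002 0 0 0 1;0 0 -0.004 0 0 0 1;0 0 -0.004 0 0 0 1;0 0 -0.004 0 0 0 1;0 0 -0.004 0 0 0 1;0 0 -0.004 0 0 0 1;0 0 -0.004 0 0 0 1;0 0 -0.004 0 0 0 1"

```text
time_s: 15.67
tool_pos: [483.0, 3.8, 71.6]
eef_rot: [-180.0, 0.0, -178.1]
ft_force: [-0.1, 0.5, 0.7]
gripper_width: 0.6
gripper_force: 0.0
```

carry_out:
  commands: "0 0 0 0 0 0 1;0 0 0 0 0 0 1;0 0 0 0 0 0 1;0 0 0 0 0 0 1;0 0 0 0 0 0 1;0 0 0 0 0 0 1;0 0 0 0 0 0 1;0 0 0 0 0 0 1"

```text
time_s: 16.33
tool_pos: [482.9, 3.8, 71.5]
eef_rot: [-180.0, -0.0, -178.1]
ft_force: [-0.1, -0.2, -0.5]
gripper_width: 0.7
gripper_force: 0.0
```

carry_out:
  commands: "0 0 0 0 0 0 1;0 0 0 0 0 0 1;0 0 0 0 0 0 1;0 0 0 0 0 0 1;0 0 0 0 0 0 1;0 0 0 0 0 0 1"

```text
time_s: 16.83
tool_pos: [482.9, 3.8, 71.5]
eef_rot: [-180.0, -0.0, -178.1]
ft_force: [0.4, -0.2, 0.6]
gripper_width: 0.4
gripper_force: 0.0
```

```bash
python3 trk.py; python3 fit.py
```

```text
[5.2333     2.97054579] [17.1833     18.59162458] 69 w 0.7336820446602972 res 0.0021864561464355324
[2.96577212 2.08077052 0.07312675 0.01747725] rms 0.014986040199697875 now [17.1833     18.59162458] 0.7291231070624598 stop at 23.99202729395783
3 pass t 17.54083566631154 w 0.7041391673399964
```

carry_out:
  commands: "0 0 0 0 0 0 1;0 0 0 0 0 0 1;0 0 -0.004 0 0 0 1;0 0 -0.006 0 0 0 1;0 0 -0.006 0 0 0 1"

```text
time_s: 17.65
tool_pos: [483.4, 3.6, 68.2]
eef_rot: [-179.9, 0.1, -178.1]
ft_force: [-4.5, -0.5, 25.7]
gripper_width: 0.5
gripper_force: 13.5
```

```bash
python3 - <<'E'
from w import *
for i in range(5):
    t,a,ar,r,im=ang("scene");print(t,a,a*130,ar)
print(sense()["ft_force"],sense()["tool_pos"])
save(cv2.resize(im[150:310,190:380],None,fx=3.5,fy=3.5),"s2.png")
E
```

```text
17.65 -0.044409324136713765 -5.77321213777279 127
17.7 -0.04594632217337715 -5.9730218825390295 125
17.75 -0.03856720946899917 -5.013737230969892 123
17.8 -0.044692581841943385 -5.81003563945264 124
17.85 -0.042107774049350434 -5.474010626415557 119
[-3.78228126 -0.94469787 26.0103303 ] [483.41371418   3.61692327  68.24741378]
```

View pics/s2.png

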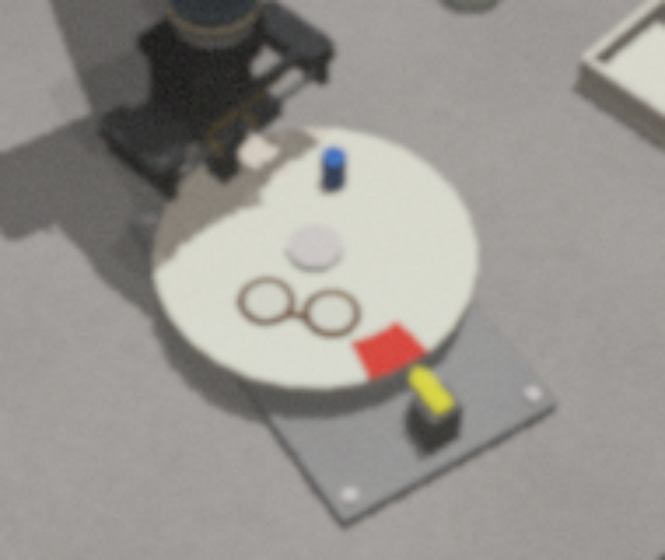

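The mark's outer edge runs from crop (370,378) to (425,352), with its middle at about (398,366). The pointer tip at (415,372) points into it, about 6 mm off centre. The wheel is still and held at 26 N, and the knob at (334,168) is clear of the finger.

```bash
python3 -c "
from bench import *
print(finish_job())"
```

```text
the job is handed in; nothing more can be done
None
```

The job is handed in: the wheel spun free at about 2.3 rad/s, the red mark passed the pointer untouched three times, and I braked it on the next pass with the mark about 6 mm off the pointer (28 mm allowed) and the fingertip still holding it; the judge returned no verdict.

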